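# Turn up the parts cup and stand the valve spool in it

### The job

A plain steel parts cup stands mouth down on the bench. Turn it over, stand it mouth up on the floor of the shallow square tray and let go of it; then stand the steel valve spool inside the cup, foot down on the cup's floor. Set both down gently, without dropping them, and do not push aside or knock over the rotor, the bearing ring or the wrench.

Things in the scene. Friction and masses are not known exactly. Their poses are not given: they have to be found in the camera images.
- cup: Straight round cup of bare steel, 62 mm outside diameter, 80 mm long from rim to base, wall 3 mm, base 4 mm thick, 0.15 to 0.3 kg, no handle. Starts mouth down on the bench. Origin: centre of the mouth, in the plane of the rim; its z axis points from the mouth to the closed base (up at the start, down when the cup is mouth up). The sides are made of narrow facets, so it lies fairly still on its side on the bench.
- cup_base (a point): Centre of the outer face of the cup's closed base, 80 mm from the mouth along the cup's z axis.
- spool: Turned steel valve spool, standing upright, 120 mm tall, 0.15 to 0.3 kg: foot 30 mm in diameter (18 mm tall), then thin 16 mm necks and a 26 mm land, and at the top a plain 24 mm land from 80 to 120 mm up, where it can be gripped. Origin: centre of the underside of the foot, z up along it.
- tray: Square shallow aluminium tray fixed to the bench, 140 x 140 mm outside, 12 mm tall, walls and floor 3 mm. Origin: centre of its underside on the bench; x and y along its sides.
- tray_in (a point): Centre of the upper face of the tray's floor, 3 mm above the bench; axes as the tray's.
- rotor: Bystander: steel screw rotor standing on end, 57 mm in diameter and 80 mm tall with a 22 mm shaft on top, 115 mm in all, about 1.2 kg, loose. Origin: centre of its underside.
- ring: Bystander: steel bearing ring lying flat, 60 mm outside and 36 mm inside diameter, 22 mm tall, loose. Origin: centre of its underside.
- wrench: Bystander: steel open-end wrench lying flat, 180 mm long, up to 45 mm wide, under 20 mm tall, loose. Origin: middle of its underside, x along it.
- housing: Obstacle: dark cast compressor housing fixed to the bench, 140 x 140 mm, 126 mm tall, with two bores in its front and a port on top. Origin: centre of its underside; x along the bores.
Things that resemble listed ones, but are neither listed nor needed, are in the scene too. Leave any pink or turquoise look-alike of the cup alone.

How it is judged:
By the outcome, as a careful person would: the job done as asked, in the order asked, and still so for the second after the job is handed in, with the robot touching nothing.
It also fails if it takes over 72 s, if anything falls off the work surface, if the arm or the gripper's body presses on something with over 40 N, if the wrist force passes 120 N, or if a joint passes its speed limit or range.

### The arm

A 7-joint arm with a two-finger parallel gripper is mounted at the origin on the work surface. World frame = base frame: x ahead of the robot, y to its left, z up, the work surface at z = 0. Lengths are in m, angles in degrees, forces in N, time in s.
With the tool pointing down it reaches from about 0.35 to 0.9 m from the base axis. Payload 19.9 kg.
Tool frame: the origin (TCP) lies midway between the tips of the shut fingers; the grasp point (between the pads) lies 19 mm behind it; z points along the fingers, y is the line along which they close (so a half turn about z gives the same grasp; the last joint's range is limited). The gripper opens to 94 mm and grips with 3 to 60 N. Pads are 16 mm wide; open, the fingers measure 119 mm over their backs; the gripper's body (75 mm by 177 mm) begins 78 mm behind the grasp point.
Start: joints at [66.377, 23.915, -0.59, 92.452, 0.269, 63.638, -3.037], TCP at [0.226, -0.583, 0.205] pointing down, gripper open.
Joint ranges: [-161.28, 161.28], [-22.2, 115.67], [-73.04, 71.86], [3.21, 147.25], [-68.34, 248.33], [10.77, 114.83], [-161.83, 161.83]. Speed limits (degrees/s): [108.29, 108.29, 136.94, 136.94, 172.46, 172.46, 172.46].

### API

Orientations are given as a 3x3 rotation matrix whose columns are the frame's x, y, z axes.
In Python, from workcell import manip gives the robot as it stands. The module is installed in compiled form; this text tells all that it offers.
- The arm moves only by the shell command python3 -m crank 'ROWS'. ROWS is JSON, a list of rows, each an object of numbers: "dx", "dy", "dz": the shift along the tool's x, y, z each as a share of 20 mm, from -1 to 1; "rx", "ry", "rz": the turn, a rotation vector about the tool's x, y, z each as a share of 5 degrees, from -1 to 1; "hand": the gripper's target within -1 to 1 (shut at 1, half-way at 0, fully open at -1). A call has 1 to 12 rows; each row shifts and turns the commanded pose from where the row before left it, along the tool's axes as they then stand; what a row does not reach is not made up. A row lasts 1/12 s, in which the tool goes at most 41.7 mm and 7.16 degrees, less where a joint would pass 70% of its speed; a pose out of reach is approached as far as the arm can. A call with a number of a shift or a turn outside -1 to 1 is refused whole. A call with a gripper value outside its range is refused whole. The fingers move at their own pace and stop on an object; the grip force is fixed at half the most. Time passes only in rows, so rows that do not move let the fingers close. It gives the time, the measured TCP pose, the force, the opening and the grip force at its end, in the units of the state.
- manip.read_state(): the state, without advancing time (a new reading comes with each control period).
- manip.camera(name): name is "scene" or "top" or "wrist"; returns the picture (384x512x3 uint8, red, green, blue); there is no depth.
- manip.calibration(name): a dict with "K" (3x3 intrinsics, pixels), "cam_to_world" (4x4, takes a point from camera to world coordinates). Camera axes: x right, y down, z forward; pixel columns grow to the right and rows downward; lengths in m; the calibration is good to about 2 mm. A picture is of the moment at which its call begins: read the wrist's pose just before it. calibration takes no time and is no camera call; for the wrist camera it gives the pose at the moment of the call.
- manip.sign_off(): hands the job in; it is judged then, once.
The state is a dict: "t": time; "joint_positions": joint angles; "qvel": joint speeds; "joint_torque": joint torques, N m; "eef_pos": TCP position; "orientation": TCP orientation; "ft_force": force on the tool from outside, world axes, zero at the start; "wrist_torque": the same for the moment, N m; "gripper_width": opening from 0.0 (shut) to 1.0 (fully open); "finger_force": force on a finger pad.
Only numpy, scipy, OpenCV 4.12 (cv2) and the standard library are available. Lean on these libraries where they do the work, as an engineer would, in place of code of your own. Each camera call takes 0.05 s, during which the arm holds its last target. There are 200 camera calls.

## Working session

There is one attempt and no reset: what is moved stays moved. The work goes in short steps, Python scripts to look and compute and a shell command to move; the robot and the scene stay as the last step left them, time stands still between calls to the robot, and variables do not carry over. Pictures are saved under pics/ and viewed, at most 10 in all, crops included, and the job is handed in when it is done.

```bash
mkdir -p pics
cat > h.py <<'E'
import numpy as np, cv2
from workcell import manip
def snap(n,f):
    im=manip.camera(n); cv2.imwrite(f,im[...,::-1]); return im
def ray(c,u,v):
    K,T=np.array(c["K"]),np.array(c["cam_to_world"])
    d=T[:3,:3]@np.linalg.solve(K,[u,v,1.]); return T[:3,3],d/np.linalg.norm(d)
def onz(c,u,v,z):
    o,d=ray(c,u,v); return o+d*(z-o[2])/d[2]
def tri(c1,p1,c2,p2):
    A=[];b=[]
    for c,p in((c1,p1),(c2,p2)):
        o,d=ray(c,*p); M=np.eye(3)-np.outer(d,d); A.append(M); b.append(M@o)
    x=np.linalg.solve(sum(A),sum(b)); return x
E
python3 - <<'E'
from h import *
np.set_printoptions(precision=3,suppress=True)
a=snap("scene","pics/s0.png"); b=snap("top","pics/t0.png")
np.save("s0.npy",a);np.save("t0.npy",b)
for n in("scene","top"): print(n,np.array(manip.calibration(n)["K"]),np.array(manip.calibration(n)["cam_to_world"]))
print(manip.read_state())
cv2.imwrite("pics/both0.png",cv2.resize(np.vstack([a,b])[...,::-1],None,fx=.78,fy=.78))
E
```

```text
scene [[449.163   0.    251.62 ]
 [  0.    449.163 189.24 ]
 [  0.      0.      1.   ]] [[ 0.87   0.342 -0.355  1.012]
 [ 0.492 -0.624  0.607 -0.716]
 [-0.014 -0.703 -0.712  0.885]
 [ 0.     0.     0.     1.   ]]
top [[419.274   0.    254.261]
 [  0.    419.274 188.229]
 [  0.      0.      1.   ]] [[ 0.006 -0.999  0.033  0.574]
 [-1.    -0.007 -0.013 -0.007]
 [ 0.014 -0.033 -0.999  1.224]
 [ 0.     0.     0.     1.   ]]
{'t': 0.1, 'joint_positions': array([66.377, 23.947, -0.592, 92.481,  0.268, 63.639, -3.039]), 'qvel': array([ 0.027, -0.082,  0.147, -0.091,  0.057, -0.03 ,  0.041]), 'joint_torque': array([  0.002, -85.258,   0.64 , -42.669,  -0.049,   0.016,  -0.   ]), 'eef_pos': array([ 0.226, -0.582,  0.205]), 'orientation': array([[ 0.932,  0.362, -0.   ],
       [ 0.362, -0.932,  0.001],
       [-0.   , -0.001, -1.   ]]), 'ft_force': array([-0.797,  1.762, -0.807]), 'wrist_torque': array([ 0.009, -0.011, -0.042]), 'finger_force': 0.0, 'gripper_width': 1.0001910620141694}
```

View pics/both0.png

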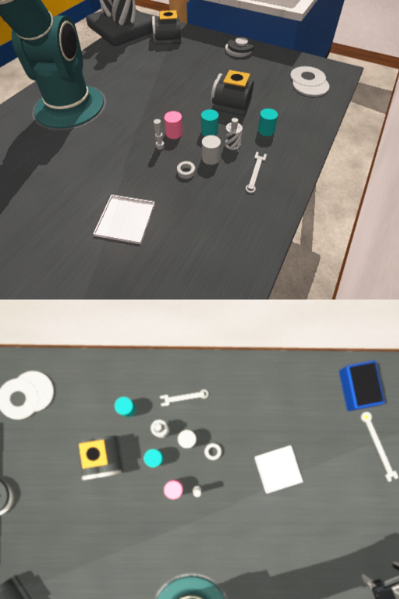

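The scene shows a steel cup (scene px ~(269,192), top ~(240,179)), with the pink and turquoise cups as look-alikes. The spool is at scene ~(203,170), top ~(252,245). The rotor stands behind the cup, the ring beside it, and the tray is at scene ~(160,280), top ~(357,218). Next I'll enlarge this area to confirm.

Run:
```python
from h import *
a=np.load("s0.npy")[130:250,180:350];b=np.load("t0.npy")[105:255,130:330]
a=cv2.resize(a,None,fx=3.5,fy=3.5,interpolation=2)[:300*2]
A=cv2.resize(np.load("s0.npy")[130:240,185:355],(400*2-0,518),interpolation=2)
L=cv2.resize(np.load("s0.npy")[130:250,190:290],(400,480),interpolation=2)
R=cv2.resize(np.load("t0.npy")[135:255,190:290],(400,480),interpolation=2)
cv2.imwrite("pics/crop0.png",np.hstack([L,R])[...,::-1])
```

```text
(no output)
```

View pics/crop0.png

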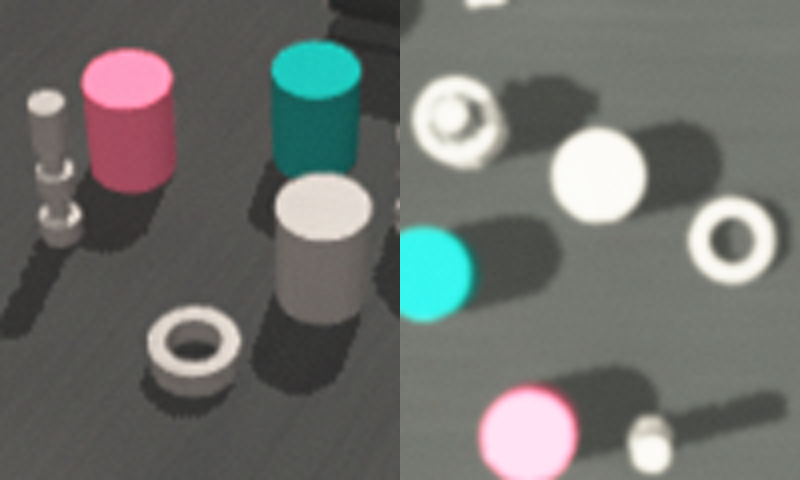

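The right-hand crop is the top view. There is only one bare-steel closed cup, at scene (271,182) / top (240,179). The others are pink or turquoise, so this is the one. The spool is at scene (201,155) / top (253,249). Now triangulating.

Run:
```python
from h import *
np.set_printoptions(precision=4,suppress=True)
S,T=manip.calibration("scene"),manip.calibration("top")
for n,p,q in[("cup",(271,181.7),(239.8,178.7)),("spool",(201.5,155.5),(253.2,249)),("ring",(238.5,215),(273,195)),("pink",(222,150),(222,243.7)),("teal",(269,147.5),(195.7,203.5))]:
    print(n,tri(S,p,T,q), onz(T,*q,.08))
print("rotor shaft top", onz(T,203,163.7,.115))
b=np.load("t0.npy");a=np.load("s0.npy")
for im,c,box in((b,T,(310,160,400,270)),(a,S,(100,235,215,325))):
    g=cv2.cvtColor(im,cv2.COLOR_RGB2GRAY)[box[1]:box[3],box[0]:box[2]]
    _,m=cv2.threshold(g,0,255,cv2.THRESH_OTSU)
    k=max(cv2.findContours(m,0,2)[0],key=cv2.contourArea)
    k=cv2.approxPolyDP(cv2.convexHull(k),5,True).reshape(-1,2)+box[:2]
    print(k.tolist()); P=np.array([onz(c,*p,.012) for p in k]); print(P, P.mean(0), np.linalg.norm(P-np.roll(P,1,0),axis=1))
```

```text
cup [0.6394 0.0177 0.0798] [0.6384 0.0171 0.08  ]
spool [ 0.4534 -0.0191  0.1193] [ 0.4473 -0.0207  0.08  ]
ring [ 0.5963 -0.0767  0.0214] [ 0.5944 -0.0739  0.08  ]
pink [0.4619 0.0647 0.0788] [0.4612 0.0641 0.08  ]
teal [0.5706 0.1373 0.0777] [0.5699 0.1366 0.08  ]
rotor shaft top [0.6755 0.1141 0.115 ]
[[372, 187], [387, 234], [342, 248], [327, 201]]
[[ 0.6207 -0.3655  0.012 ]
 [ 0.4849 -0.4087  0.012 ]
 [ 0.4439 -0.2779  0.012 ]
 [ 0.5793 -0.2345  0.012 ]] [ 0.5322 -0.3216  0.012 ] [0.1374 0.1426 0.137  0.1422]
[[142, 250], [197, 259], [179, 310], [120, 299]]
[[ 0.4453 -0.2787  0.012 ]
 [ 0.5772 -0.2362  0.012 ]
 [ 0.6193 -0.3666  0.012 ]
 [ 0.4889 -0.4081  0.012 ]] [ 0.5327 -0.3224  0.012 ] [0.1365 0.1386 0.1371 0.1368]
```

```bash
cat >> h.py <<'E'
from scipy.linalg import logm,expm
from scipy.spatial.transform import Rotation as Ro
def frame(tilt,az=0.):
    """tool y horizontal at azimuth az deg; tool tilted from down by tilt deg toward left of y"""
    a=np.radians(az);t=np.radians(tilt)
    y=np.array([np.cos(a),np.sin(a),0]);l=np.array([-np.sin(a),np.cos(a),0])
    z=np.sin(t)*l+np.array([0,0,-np.cos(t)]); return np.column_stack([np.cross(y,z),y,z])
def go(g,R,back=0.,off=.019,nmin=1):
    """row*N bringing grasp point to g (tool frame R), backed off along tool z"""
    s=manip.read_state(); A=np.eye(4);A[:3,:3]=s["orientation"];A[:3,3]=s["eef_pos"]
    B=np.eye(4);B[:3,:3]=R;B[:3,3]=np.array(g)+R[:,2]*(off-back)
    L=np.real(logm(np.linalg.solve(A,B)))
    for n in range(nmin,100):
        X=expm(L/n); v=np.r_[X[:3,3]/.02,Ro.from_matrix(X[:3,:3]).as_rotvec(degrees=True)/5]
        if abs(v).max()<=1: break
    print("N",n,"row",np.round(v,2),"from",np.round(s["eef_pos"],3),"to",np.round(B[:3,3],3))
def st():
    s=manip.read_state();print("t",round(s["t"],2),"p",np.round(s["eef_pos"],4),"q",np.round(s["joint_positions"]),"w",round(s["gripper_width"]*94,1),"F",np.round(s["ft_force"],1),"grip",round(s["finger_force"],1));print(np.round(s["orientation"],3))
E
python3 -c "
from h import *
go([.639,-.08,.23],frame(0))"
```

```text
N 35 row [ 0.98  0.07 -0.01 -0.   -0.   -0.39] from [ 0.226 -0.582  0.205] to [ 0.639 -0.08   0.211]
```

```bash
python3 -m crank '[{"dx":0.98,"dy":0.07,"rz":-0.39},{"dx":0.98,"dy":0.07,"rz":-0.39},{"dx":0.98,"dy":0.07,"rz":-0.39},{"dx":0.98,"dy":0.07,"rz":-0.39},{"dx":0.98,"dy":0.07,"rz":-0.39},{"dx":0.98,"dy":0.07,"rz":-0.39},{"dx":0.98,"dy":0.07,"rz":-0.39},{"dx":0.98,"dy":0.07,"rz":-0.39},{"dx":0.98,"dy":0.07,"rz":-0.39},{"dx":0.98,"dy":0.07,"rz":-0.39},{"dx":0.98,"dy":0.07,"rz":-0.39},{"dx":0.98,"dy":0.07,"rz":-0.39}]' | tail -c 400; python3 -m crank '[{"dx":0.98,"dy":0.07,"rz":-0.39},{"dx":0.98,"dy":0.07,"rz":-0.39},{"dx":0.98,"dy":0.07,"rz":-0.39},{"dx":0.98,"dy":0.07,"rz":-0.39},{"dx":0.98,"dy":0.07,"rz":-0.39},{"dx":0.98,"dy":0.07,"rz":-0.39},{"dx":0.98,"dy":0.07,"rz":-0.39},{"dx":0.98,"dy":0.07,"rz":-0.39},{"dx":0.98,"dy":0.07,"rz":-0.39},{"dx":0.98,"dy":0.07,"rz":-0.39},{"dx":0.98,"dy":0.07,"rz":-0.39}]' >/dev/null; python3 -c "
from h import *
st();go([.639,.0175,.045],frame(45),back=.12)"
```

```text
t 0.1 p [ 0.2264 -0.5822  0.2049] q [66. 24. -1. 92.  0. 64. -3.] w 94.0 F [-0.8  1.8 -0.8] grip 0.0
[[ 0.932  0.362 -0.   ]
 [ 0.362 -0.932  0.001]
 [-0.    -0.001 -1.   ]]
N 33 row [ 0.98  0.07  0.53  0.16  0.24 -0.39] from [ 0.226 -0.582  0.205] to [ 0.639 -0.054  0.116]invalid input
invalid input
```

```bash
python3 -m crank '[{"dx":0.98,"dy":0.07,"dz":0,"rx":0,"ry":0,"rz":-0.39,"hand":-1}]'
```

```text
t: 0.18
eef_pos: [0.2418, -0.5778, 0.2051]
orientation: [[0.921, 0.389, -0.002], [0.389, -0.921, 0.0], [-0.002, -0.001, -1.0]]
ft_force: [-0.3, 0.2, -0.4]
gripper_width: 1.004
finger_force: 0.0
```

All keys are needed.

```bash
python3 -m crank '[{"dx":0.98,"dy":0.07,"dz":0,"rx":0,"ry":0,"rz":-0.39,"hand":-1},{"dx":0.98,"dy":0.07,"dz":0,"rx":0,"ry":0,"rz":-0.39,"hand":-1},{"dx":0.98,"dy":0.07,"dz":0,"rx":0,"ry":0,"rz":-0.39,"hand":-1},{"dx":0.98,"dy":0.07,"dz":0,"rx":0,"ry":0,"rz":-0.39,"hand":-1},{"dx":0.98,"dy":0.07,"dz":0,"rx":0,"ry":0,"rz":-0.39,"hand":-1},{"dx":0.98,"dy":0.07,"dz":0,"rx":0,"ry":0,"rz":-0.39,"hand":-1},{"dx":0.98,"dy":0.07,"dz":0,"rx":0,"ry":0,"rz":-0.39,"hand":-1},{"dx":0.98,"dy":0.07,"dz":0,"rx":0,"ry":0,"rz":-0.39,"hand":-1},{"dx":0.98,"dy":0.07,"dz":0,"rx":0,"ry":0,"rz":-0.39,"hand":-1},{"dx":0.98,"dy":0.07,"dz":0,"rx":0,"ry":0,"rz":-0.39,"hand":-1},{"dx":0.98,"dy":0.07,"dz":0,"rx":0,"ry":0,"rz":-0.39,"hand":-1},{"dx":0.98,"dy":0.07,"dz":0,"rx":0,"ry":0,"rz":-0.39,"hand":-1}]' >/dev/null;  python3 -m crank '[{"dx":0.98,"dy":0.07,"dz":0,"rx":0,"ry":0,"rz":-0.39,"hand":-1},{"dx":0.98,"dy":0.07,"dz":0,"rx":0,"ry":0,"rz":-0.39,"hand":-1},{"dx":0.98,"dy":0.07,"dz":0,"rx":0,"ry":0,"rz":-0.39,"hand":-1},{"dx":0.98,"dy":0.07,"dz":0,"rx":0,"ry":0,"rz":-0.39,"hand":-1},{"dx":0.98,"dy":0.07,"dz":0,"rx":0,"ry":0,"rz":-0.39,"hand":-1},{"dx":0.98,"dy":0.07,"dz":0,"rx":0,"ry":0,"rz":-0.39,"hand":-1},{"dx":0.98,"dy":0.07,"dz":0,"rx":0,"ry":0,"rz":-0.39,"hand":-1},{"dx":0.98,"dy":0.07,"dz":0,"rx":0,"ry":0,"rz":-0.39,"hand":-1},{"dx":0.98,"dy":0.07,"dz":0,"rx":0,"ry":0,"rz":-0.39,"hand":-1},{"dx":0.98,"dy":0.07,"dz":0,"rx":0,"ry":0,"rz":-0.39,"hand":-1}]' >/dev/null; python3 -c "
from h import *
st();go([.639,-.03,.2],frame(45))"
```

```text
t 2.02 p [ 0.5717 -0.3059  0.2054] q [ 38.  27. -17.  88.   8.  66.  -5.] w 94.3 F [ 0.  -0.2  0.5] grip 0.0
[[ 0.402  0.916 -0.   ]
 [ 0.916 -0.402  0.   ]
 [ 0.    -0.    -1.   ]]
N 14 row [ 1.    0.01  0.46  0.13  0.63 -0.32] from [ 0.572 -0.306  0.205] to [ 0.639 -0.017  0.187]
```

```bash
python3 -m crank '[{"dx":1,"dy":0.01,"dz":0.46,"rx":0.13,"ry":0.63,"rz":-0.32,"hand":-1},{"dx":1,"dy":0.01,"dz":0.46,"rx":0.13,"ry":0.63,"rz":-0.32,"hand":-1},{"dx":1,"dy":0.01,"dz":0.46,"rx":0.13,"ry":0.63,"rz":-0.32,"hand":-1},{"dx":1,"dy":0.01,"dz":0.46,"rx":0.13,"ry":0.63,"rz":-0.32,"hand":-1},{"dx":1,"dy":0.01,"dz":0.46,"rx":0.13,"ry":0.63,"rz":-0.32,"hand":-1},{"dx":1,"dy":0.01,"dz":0.46,"rx":0.13,"ry":0.63,"rz":-0.32,"hand":-1},{"dx":1,"dy":0.01,"dz":0.46,"rx":0.13,"ry":0.63,"rz":-0.32,"hand":-1},{"dx":1,"dy":0.01,"dz":0.46,"rx":0.13,"ry":0.63,"rz":-0.32,"hand":-1},{"dx":1,"dy":0.01,"dz":0.46,"rx":0.13,"ry":0.63,"rz":-0.32,"hand":-1},{"dx":1,"dy":0.01,"dz":0.46,"rx":0.13,"ry":0.63,"rz":-0.32,"hand":-1},{"dx":1,"dy":0.01,"dz":0.46,"rx":0.13,"ry":0.63,"rz":-0.32,"hand":-1}]' >/dev/null; python3 -c "
from h import *
st();go([.639,.0175,.045],frame(45),back=.12)"
```

```text
t 2.93 p [ 0.6346 -0.08    0.1693] q [ 44.  39. -34.  87. -15.  67.  16.] w 94.0 F [-0.3 -0.3  0.1] grip 0.0
[[ 0.087  0.996  0.031]
 [ 0.811 -0.089  0.578]
 [ 0.579 -0.026 -0.815]]
N 3 row [-0.21  0.07  0.96  0.14  0.64 -0.32] from [ 0.635 -0.08   0.169] to [ 0.639 -0.054  0.116]
```

```bash
python3 -m crank '[{"dx":-0.21,"dy":0.07,"dz":0.96,"rx":0.14,"ry":0.64,"rz":-0.32,"hand":-1},{"dx":-0.21,"dy":0.07,"dz":0.96,"rx":0.14,"ry":0.64,"rz":-0.32,"hand":-1},{"dx":-0.21,"dy":0.07,"dz":0.96,"rx":0.14,"ry":0.64,"rz":-0.32,"hand":-1},{"dx":0,"dy":0,"dz":0,"rx":0,"ry":0,"rz":0,"hand":-1}]' >/dev/null
python3 - <<'E'
from h import *
st();go([.639,.0175,.045],frame(45))
c=manip.calibration("wrist"); im=snap("wrist","pics/w1.png")
K,T=np.array(c["K"]),np.array(c["cam_to_world"])
for p in([.639,.0175,.08],[.639,.0175,0]):
    q=np.linalg.inv(T)@np.r_[p,1]; u=K@q[:3]; print(u[:2]/u[2])
E
```

```text
t 3.27 p [ 0.6373 -0.0549  0.1116] q [ 46.  49. -37.  86. -18.  66.  25.] w 94.0 F [-1.2 -0.8 -0.3] grip 0.0
[[ 0.005  1.    -0.002]
 [ 0.704 -0.002  0.71 ]
 [ 0.71  -0.006 -0.704]]
N 6 row [ 0.03  0.02  0.98 -0.   -0.01 -0.01] from [ 0.637 -0.055  0.112] to [0.639 0.031 0.032]
[260.30216277 169.30061951]
[259.97318805 213.66272733]
```

View pics/w1.png

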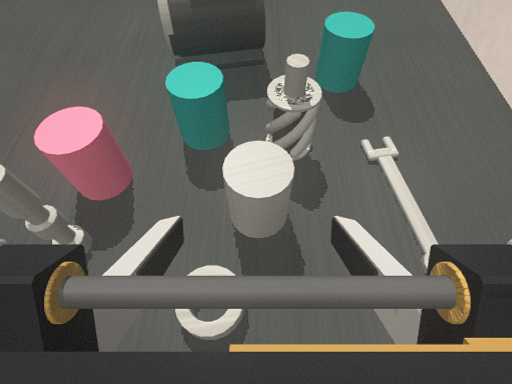

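The picture shows the steel cup's top centred at about (259,167), against a predicted (260,169). The fingers straddle it and the ring lies below them. I'll advance and close.

```bash
python3 -m crank '[{"dx":0.03,"dy":0.02,"dz":0.97,"rx":0,"ry":0,"rz":0,"hand":-1},{"dx":0.03,"dy":0.02,"dz":0.97,"rx":0,"ry":0,"rz":0,"hand":-1},{"dx":0.03,"dy":0.02,"dz":0.97,"rx":0,"ry":0,"rz":0,"hand":-1},{"dx":0.03,"dy":0.02,"dz":0.97,"rx":0,"ry":0,"rz":0,"hand":-1},{"dx":0.03,"dy":0.02,"dz":0.97,"rx":0,"ry":0,"rz":0,"hand":-1},{"dx":0.03,"dy":0.02,"dz":0.97,"rx":0,"ry":0,"rz":0,"hand":-1},{"dx":0,"dy":0,"dz":0,"rx":0,"ry":0,"rz":0,"hand":-1}]' ; python3 -m crank '[{"dx":0,"dy":0,"dz":0,"rx":0,"ry":0,"rz":0,"hand":1},{"dx":0,"dy":0,"dz":0,"rx":0,"ry":0,"rz":0,"hand":1},{"dx":0,"dy":0,"dz":0,"rx":0,"ry":0,"rz":0,"hand":1},{"dx":0,"dy":0,"dz":0,"rx":0,"ry":0,"rz":0,"hand":1},{"dx":0,"dy":0,"dz":0,"rx":0,"ry":0,"rz":0,"hand":1},{"dx":0,"dy":0,"dz":0,"rx":0,"ry":0,"rz":0,"hand":1},{"dx":0,"dy":0,"dz":0,"rx":0,"ry":0,"rz":0,"hand":1},{"dx":0,"dy":0,"dz":0,"rx":0,"ry":0,"rz":0,"hand":1}]'; python3 -c "
from h import *
st();go([.66,-.07,.19],frame(45))"
```

```text
t: 3.9
eef_pos: [0.6412, 0.032, 0.0365]
orientation: [[0.001, 1.0, 0.0], [0.709, -0.001, 0.705], [0.705, -0.001, -0.709]]
ft_force: [-0.3, 1.2, 0.4]
gripper_width: 0.997
finger_force: 0.0
t: 4.57
eef_pos: [0.6421, 0.0281, 0.0367]
orientation: [[0.003, 1.0, 0.003], [0.709, -0.005, 0.706], [0.706, 0.0, -0.709]]
ft_force: [-1.9, -2.5, 6.9]
gripper_width: 0.664
finger_force: 30.0
t 4.57 p [0.6421 0.0281 0.0367] q [ 40.  53. -37.  91. -18.  54.  25.] w 62.4 F [-1.9 -2.5  6.9] grip 30.0
[[ 0.003  1.     0.003]
 [ 0.709 -0.005  0.706]
 [ 0.706  0.    -0.709]]
N 8 row [ 0.24  0.11 -0.99  0.    0.   -0.  ] from [0.642 0.028 0.037] to [ 0.66  -0.057  0.177]
```

```bash
python3 -m crank '[{"dx":0.24,"dy":0.11,"dz":-0.99,"rx":0,"ry":0,"rz":0,"hand":1},{"dx":0.24,"dy":0.11,"dz":-0.99,"rx":0,"ry":0,"rz":0,"hand":1},{"dx":0.24,"dy":0.11,"dz":-0.99,"rx":0,"ry":0,"rz":0,"hand":1},{"dx":0.24,"dy":0.11,"dz":-0.99,"rx":0,"ry":0,"rz":0,"hand":1},{"dx":0.24,"dy":0.11,"dz":-0.99,"rx":0,"ry":0,"rz":0,"hand":1},{"dx":0.24,"dy":0.11,"dz":-0.99,"rx":0,"ry":0,"rz":0,"hand":1},{"dx":0.24,"dy":0.11,"dz":-0.99,"rx":0,"ry":0,"rz":0,"hand":1},{"dx":0.24,"dy":0.11,"dz":-0.99,"rx":0,"ry":0,"rz":0,"hand":1}]' >/dev/null; python3 -c "
from h import *
st();go([.68,-.16,.12],frame(-45))"
```

```text
t 5.23 p [ 0.659  -0.0569  0.1763] q [ 45.  46. -37.  82. -18.  72.  21.] w 62.5 F [ 0.  -0.6 -2. ] grip 30.0
[[ 0.003  1.     0.003]
 [ 0.709 -0.004  0.705]
 [ 0.705 -0.    -0.709]]
N 18 row [-0.37  0.06  0.2  -0.   -1.   -0.  ] from [ 0.659 -0.057  0.176] to [ 0.68  -0.173  0.107]
```

```bash
python3 -m crank '[{"dx":-0.37,"dy":0.06,"dz":0.2,"rx":0,"ry":-1,"rz":0,"hand":1},{"dx":-0.37,"dy":0.06,"dz":0.2,"rx":0,"ry":-1,"rz":0,"hand":1},{"dx":-0.37,"dy":0.06,"dz":0.2,"rx":0,"ry":-1,"rz":0,"hand":1},{"dx":-0.37,"dy":0.06,"dz":0.2,"rx":0,"ry":-1,"rz":0,"hand":1},{"dx":-0.37,"dy":0.06,"dz":0.2,"rx":0,"ry":-1,"rz":0,"hand":1},{"dx":-0.37,"dy":0.06,"dz":0.2,"rx":0,"ry":-1,"rz":0,"hand":1},{"dx":-0.37,"dy":0.06,"dz":0.2,"rx":0,"ry":-1,"rz":0,"hand":1},{"dx":-0.37,"dy":0.06,"dz":0.2,"rx":0,"ry":-1,"rz":0,"hand":1},{"dx":-0.37,"dy":0.06,"dz":0.2,"rx":0,"ry":-1,"rz":0,"hand":1}]' >/dev/null;python3 -m crank '[{"dx":-0.37,"dy":0.06,"dz":0.2,"rx":0,"ry":-1,"rz":0,"hand":1},{"dx":-0.37,"dy":0.06,"dz":0.2,"rx":0,"ry":-1,"rz":0,"hand":1},{"dx":-0.37,"dy":0.06,"dz":0.2,"rx":0,"ry":-1,"rz":0,"hand":1},{"dx":-0.37,"dy":0.06,"dz":0.2,"rx":0,"ry":-1,"rz":0,"hand":1},{"dx":-0.37,"dy":0.06,"dz":0.2,"rx":0,"ry":-1,"rz":0,"hand":1},{"dx":-0.37,"dy":0.06,"dz":0.2,"rx":0,"ry":-1,"rz":0,"hand":1},{"dx":-0.37,"dy":0.06,"dz":0.2,"rx":0,"ry":-1,"rz":0,"hand":1},{"dx":-0.37,"dy":0.06,"dz":0.2,"rx":0,"ry":-1,"rz":0,"hand":1},{"dx":-0.37,"dy":0.06,"dz":0.2,"rx":0,"ry":-1,"rz":0,"hand":1},{"dx":0,"dy":0,"dz":0,"rx":0,"ry":0,"rz":0,"hand":1}]' >/dev/null
python3 - <<'E'
from h import *
st();go([.68,-.16,.042],frame(-45))
a=snap("scene","pics/s2.png"); b=snap("wrist","pics/w2.png")
C=cv2.resize(a[130:290,200:360],(400,400)); cv2.imwrite("pics/c2.png",np.hstack([C,cv2.resize(b,(400,300),interpolation=3)if 0 else np.vstack([cv2.resize(b,(400,300)),np.zeros((100,400,3),np.uint8)])])[...,::-1])
E
```

```text
t 6.82 p [ 0.6797 -0.171   0.1034] q [ -9.  43.   1.  90.  50.  66. -37.] w 62.3 F [-0.1  1.9 -2.4] grip 30.0
[[-0.002  1.    -0.003]
 [ 0.703 -0.    -0.711]
 [-0.711 -0.004 -0.703]]
N 3 row [ 0.86  0.01  0.91 -0.01  0.02  0.01] from [ 0.68  -0.171  0.103] to [ 0.68  -0.173  0.029]
```

View pics/c2.png

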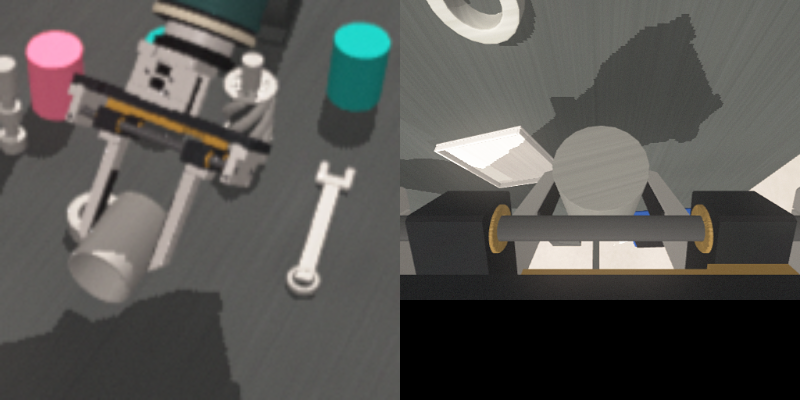

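The cup is held level with its mouth toward -y (left crop ~(105,270)). Nothing else has been disturbed. Lowering.

```bash
python3 -m crank '[{"dx":0.86,"dy":0,"dz":0.9,"rx":0,"ry":0,"rz":0,"hand":1},{"dx":0.86,"dy":0,"dz":0.9,"rx":0,"ry":0,"rz":0,"hand":1},{"dx":0.8,"dy":0,"dz":0.8,"rx":0,"ry":0,"rz":0,"hand":1},{"dx":0,"dy":0,"dz":0,"rx":0,"ry":0,"rz":0,"hand":1},{"dx":0,"dy":0,"dz":0,"rx":0,"ry":0,"rz":0,"hand":1}]'; python3 -m crank '[{"dx":0.07,"dy":0,"dz":0.07,"rx":0,"ry":0,"rz":0,"hand":1},{"dx":0.07,"dy":0,"dz":0.07,"rx":0,"ry":0,"rz":0,"hand":1},{"dx":0,"dy":0,"dz":0,"rx":0,"ry":0,"rz":0,"hand":1}]'
```

```text
t: 7.33
eef_pos: [0.6799, -0.1754, 0.0336]
orientation: [[0.003, 1.0, -0.005], [0.707, -0.006, -0.707], [-0.707, -0.001, -0.707]]
ft_force: [0.8, 0.2, -0.6]
gripper_width: 0.666
finger_force: 30.0
t: 7.58
eef_pos: [0.6807, -0.1747, 0.0305]
orientation: [[0.004, 1.0, -0.002], [0.706, -0.004, -0.708], [-0.708, 0.002, -0.706]]
ft_force: [-0.5, 0.3, -1.3]
gripper_width: 0.668
finger_force: 30.0
```

```bash
python3 -m crank '[{"dx":0.1,"dy":0,"dz":0.1,"rx":0,"ry":0,"rz":0,"hand":1},{"dx":0.1,"dy":0,"dz":0.1,"rx":0,"ry":0,"rz":0,"hand":1},{"dx":0,"dy":0,"dz":0,"rx":0,"ry":0,"rz":0,"hand":1},{"dx":0,"dy":0,"dz":0,"rx":0,"ry":0,"rz":0,"hand":1}]'; python3 -m crank '[{"dx":0.05,"dy":0,"dz":0.05,"rx":0,"ry":0,"rz":0,"hand":1},{"dx":0.05,"dy":0,"dz":0.05,"rx":0,"ry":0,"rz":0,"hand":1},{"dx":0,"dy":0,"dz":0,"rx":0,"ry":0,"rz":0,"hand":1}]'
```

```text
t: 7.92
eef_pos: [0.6801, -0.1745, 0.0236]
orientation: [[0.003, 1.0, -0.003], [0.706, -0.004, -0.709], [-0.709, -0.0, -0.706]]
ft_force: [-0.1, -0.6, -1.3]
gripper_width: 0.665
finger_force: 30.0
t: 8.17
eef_pos: [0.6805, -0.1748, 0.0217]
orientation: [[0.003, 1.0, -0.003], [0.705, -0.004, -0.709], [-0.709, 0.0, -0.705]]
ft_force: [-3.0, 1.9, 7.0]
gripper_width: 0.666
finger_force: 30.0
```

Contact. Releasing and backing off.

```bash
python3 -m crank '[{"dx":0,"dy":0,"dz":0,"rx":0,"ry":0,"rz":0,"hand":0.1},{"dx":0,"dy":0,"dz":0,"rx":0,"ry":0,"rz":0,"hand":-0.5},{"dx":0,"dy":0,"dz":0,"rx":0,"ry":0,"rz":0,"hand":-1},{"dx":0,"dy":0,"dz":0,"rx":0,"ry":0,"rz":0,"hand":-1},{"dx":0,"dy":0,"dz":0,"rx":0,"ry":0,"rz":0,"hand":-1},{"dx":0,"dy":0,"dz":0,"rx":0,"ry":0,"rz":0,"hand":-1}]' | grep width; python3 -m crank '[{"dx":0,"dy":0,"dz":-1,"rx":0,"ry":0,"rz":0,"hand":-1},{"dx":0,"dy":0,"dz":-1,"rx":0,"ry":0,"rz":0,"hand":-1},{"dx":0,"dy":0,"dz":-1,"rx":0,"ry":0,"rz":0,"hand":-1},{"dx":0,"dy":0,"dz":-1,"rx":0,"ry":0,"rz":0,"hand":-1},{"dx":0,"dy":0,"dz":-1,"rx":0,"ry":0,"rz":0,"hand":-1},{"dx":0,"dy":0,"dz":-1,"rx":0,"ry":0,"rz":0,"hand":-1},{"dx":0,"dy":0,"dz":-1,"rx":0,"ry":0,"rz":0,"hand":-1},{"dx":0,"dy":0,"dz":0,"rx":0,"ry":0,"rz":0,"hand":-1}]'
python3 - <<'E'
from h import *
st();go([.68,-.16,.035],frame(45),back=.11)
snap("top","pics/t3.png"); a=snap("wrist","pics/w3.png"); np.save("w3.npy",a)
E
```

```text
gripper_width: 0.978
t: 9.33
eef_pos: [0.6821, -0.0718, 0.122]
orientation: [[0.003, 1.0, 0.002], [0.707, -0.001, -0.707], [-0.707, 0.003, -0.707]]
ft_force: [0.6, 0.5, 0.8]
gripper_width: 1.001
finger_force: 0.0
t 9.33 p [ 0.6821 -0.0718  0.122 ] q [-15.  43.  -1.  87.  46.  73. -40.] w 94.0 F [0.6 0.5 0.8] grip 0.0
[[ 0.003  1.     0.002]
 [ 0.707 -0.001 -0.707]
 [-0.707  0.003 -0.707]]
N 18 row [-0.47 -0.01  0.09  0.    1.   -0.  ] from [ 0.682 -0.072  0.122] to [ 0.68  -0.224  0.099]
```

View pics/w3.png

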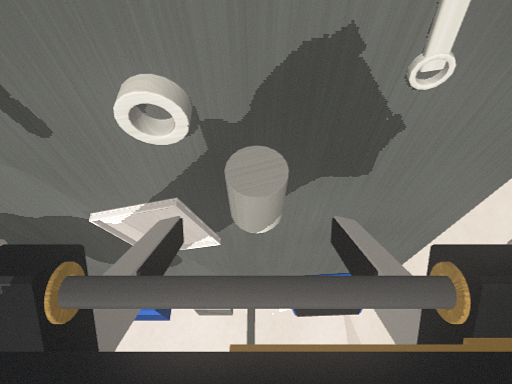

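The cup lies still, its base face centred at px (256,172). Now swinging over to the other side.

```bash
python3 -m crank '[{"dx":-0.47,"dy":0,"dz":0.09,"rx":0,"ry":1,"rz":0,"hand":-1},{"dx":-0.47,"dy":0,"dz":0.09,"rx":0,"ry":1,"rz":0,"hand":-1},{"dx":-0.47,"dy":0,"dz":0.09,"rx":0,"ry":1,"rz":0,"hand":-1},{"dx":-0.47,"dy":0,"dz":0.09,"rx":0,"ry":1,"rz":0,"hand":-1},{"dx":-0.47,"dy":0,"dz":0.09,"rx":0,"ry":1,"rz":0,"hand":-1},{"dx":-0.47,"dy":0,"dz":0.09,"rx":0,"ry":1,"rz":0,"hand":-1},{"dx":-0.47,"dy":0,"dz":0.09,"rx":0,"ry":1,"rz":0,"hand":-1},{"dx":-0.47,"dy":0,"dz":0.09,"rx":0,"ry":1,"rz":0,"hand":-1},{"dx":-0.47,"dy":0,"dz":0.09,"rx":0,"ry":1,"rz":0,"hand":-1}]' >/dev/null; python3 -m crank '[{"dx":-0.47,"dy":0,"dz":0.09,"rx":0,"ry":1,"rz":0,"hand":-1},{"dx":-0.47,"dy":0,"dz":0.09,"rx":0,"ry":1,"rz":0,"hand":-1},{"dx":-0.47,"dy":0,"dz":0.09,"rx":0,"ry":1,"rz":0,"hand":-1},{"dx":-0.47,"dy":0,"dz":0.09,"rx":0,"ry":1,"rz":0,"hand":-1},{"dx":-0.47,"dy":0,"dz":0.09,"rx":0,"ry":1,"rz":0,"hand":-1},{"dx":-0.47,"dy":0,"dz":0.09,"rx":0,"ry":1,"rz":0,"hand":-1},{"dx":-0.47,"dy":0,"dz":0.09,"rx":0,"ry":1,"rz":0,"hand":-1},{"dx":-0.47,"dy":0,"dz":0.09,"rx":0,"ry":1,"rz":0,"hand":-1},{"dx":-0.47,"dy":0,"dz":0.09,"rx":0,"ry":1,"rz":0,"hand":-1},{"dx":0,"dy":0,"dz":0,"rx":0,"ry":0,"rz":0,"hand":-1}]' >/dev/null
python3 - <<'E'
from h import *
st();go([.68,-.16,.035],frame(45))
c=manip.calibration("wrist"); a=snap("wrist","pics/w4.png")
K,T=np.array(c["K"]),np.array(c["cam_to_world"])
for p in([.68,-.21,.031],[.68,-.13,.031],[.68,-.21,.062]):
    q=np.linalg.inv(T)@np.r_[p,1]; u=K@q[:3]; print(u[:2]/u[2])
E
```

```text
t 11.02 p [ 0.6761 -0.2341  0.0899] q [ 47.  60. -29.  63. -15.  83.  30.] w 94.3 F [-1.2 -0.7 -1.8] grip 0.0
[[ 0.015  1.     0.002]
 [ 0.703 -0.012  0.711]
 [ 0.711 -0.009 -0.704]]
N 6 row [ 0.11  0.03  0.92  0.   -0.01 -0.03] from [ 0.676 -0.234  0.09 ] to [ 0.68  -0.147  0.022]
[263.16170093 234.81532749]
[261.35880415 160.19678316]
[263.52366298 217.85007675]
```

View pics/w4.png

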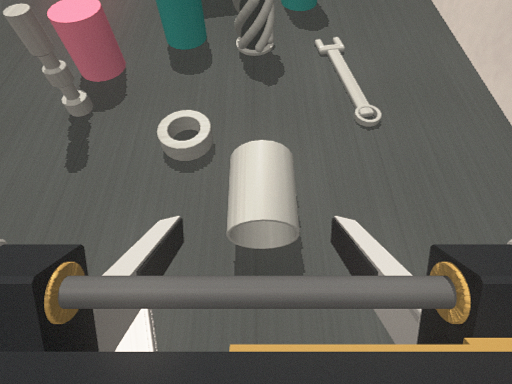

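The mouth centre is at (263,234), as predicted. I'll grip 40 mm from the mouth.

```bash
python3 -m crank '[{"dx":0.05,"dy":0.03,"dz":0.88,"rx":0,"ry":0,"rz":-0.03,"hand":-1},{"dx":0.05,"dy":0.03,"dz":0.88,"rx":0,"ry":0,"rz":-0.03,"hand":-1},{"dx":0.05,"dy":0.03,"dz":0.88,"rx":0,"ry":0,"rz":-0.03,"hand":-1},{"dx":0.05,"dy":0.03,"dz":0.88,"rx":0,"ry":0,"rz":-0.03,"hand":-1},{"dx":0.05,"dy":0.03,"dz":0.88,"rx":0,"ry":0,"rz":-0.03,"hand":-1},{"dx":0,"dy":0,"dz":0,"rx":0,"ry":0,"rz":0,"hand":-1}]' >/dev/null;python3 -c "
from h import *
st();go([.68,-.17,.035],frame(45))"
```

```text
t 11.57 p [ 0.6822 -0.1596  0.0371] q [ 44.  60. -30.  71. -15.  73.  31.] w 94.1 F [-0.4 -0.1 -0.7] grip 0.0
[[-0.011  1.    -0.001]
 [ 0.708  0.009  0.706]
 [ 0.706  0.007 -0.708]]
N 1 row [-0.44 -0.11  0.66 -0.02  0.01  0.12] from [ 0.682 -0.16   0.037] to [ 0.68  -0.157  0.022]
```

```bash
python3 -m crank '[{"dx":-0.4,"dy":-0.1,"dz":0.6,"rx":0,"ry":0,"rz":0.1,"hand":-1},{"dx":0,"dy":0,"dz":0,"rx":0,"ry":0,"rz":0,"hand":-1},{"dx":0,"dy":0,"dz":0,"rx":0,"ry":0,"rz":0,"hand":1},{"dx":0,"dy":0,"dz":0,"rx":0,"ry":0,"rz":0,"hand":1},{"dx":0,"dy":0,"dz":0,"rx":0,"ry":0,"rz":0,"hand":1},{"dx":0,"dy":0,"dz":0,"rx":0,"ry":0,"rz":0,"hand":1},{"dx":0,"dy":0,"dz":0,"rx":0,"ry":0,"rz":0,"hand":1},{"dx":0,"dy":0,"dz":0,"rx":0,"ry":0,"rz":0,"hand":1},{"dx":0,"dy":0,"dz":0,"rx":0,"ry":0,"rz":0,"hand":1},{"dx":0,"dy":0,"dz":0,"rx":0,"ry":0,"rz":0,"hand":1}]' >/dev/null;python3 -c "
from h import *
st();go([.66,-.19,.16],frame(45))"
```

```text
t 12.4 p [ 0.6815 -0.1607  0.0248] q [ 45.  61. -30.  71. -15.  72.  31.] w 62.0 F [-0.5 -1.7  2.7] grip 30.0
[[-0.001  1.     0.003]
 [ 0.709 -0.001  0.706]
 [ 0.706  0.003 -0.709]]
N 5 row [ 0.75 -0.21 -0.97  0.01  0.01  0.  ] from [ 0.682 -0.161  0.025] to [ 0.66  -0.177  0.147]
```

```bash
python3 -m crank '[{"dx":0.75,"dy":-0.2,"dz":-0.97,"rx":0,"ry":0,"rz":0,"hand":1},{"dx":0.75,"dy":-0.2,"dz":-0.97,"rx":0,"ry":0,"rz":0,"hand":1},{"dx":0.75,"dy":-0.2,"dz":-0.97,"rx":0,"ry":0,"rz":0,"hand":1},{"dx":0.75,"dy":-0.2,"dz":-0.97,"rx":0,"ry":0,"rz":0,"hand":1},{"dx":0.75,"dy":-0.2,"dz":-0.97,"rx":0,"ry":0,"rz":0,"hand":1}]' >/dev/null;python3 -c "
from h import *
st();go([.535,-.315,.12],frame(-45,-18))"
```

```text
t 12.82 p [ 0.6605 -0.1758  0.147 ] q [ 47.  52. -32.  72. -17.  80.  28.] w 62.4 F [ 0.8 -0.1 -1.1] grip 30.0
[[-0.001  1.     0.002]
 [ 0.709 -0.001  0.706]
 [ 0.706  0.002 -0.709]]
N 18 row [-0.53 -0.29  0.12  0.   -0.99  0.22] from [ 0.661 -0.176  0.147] to [ 0.531 -0.328  0.107]
```

```bash
python3 -m crank '[{"dx":-0.53,"dy":-0.29,"dz":0.12,"rx":0,"ry":-0.99,"rz":0.22,"hand":1},{"dx":-0.53,"dy":-0.29,"dz":0.12,"rx":0,"ry":-0.99,"rz":0.22,"hand":1},{"dx":-0.53,"dy":-0.29,"dz":0.12,"rx":0,"ry":-0.99,"rz":0.22,"hand":1},{"dx":-0.53,"dy":-0.29,"dz":0.12,"rx":0,"ry":-0.99,"rz":0.22,"hand":1},{"dx":-0.53,"dy":-0.29,"dz":0.12,"rx":0,"ry":-0.99,"rz":0.22,"hand":1},{"dx":-0.53,"dy":-0.29,"dz":0.12,"rx":0,"ry":-0.99,"rz":0.22,"hand":1},{"dx":-0.53,"dy":-0.29,"dz":0.12,"rx":0,"ry":-0.99,"rz":0.22,"hand":1},{"dx":-0.53,"dy":-0.29,"dz":0.12,"rx":0,"ry":-0.99,"rz":0.22,"hand":1},{"dx":-0.53,"dy":-0.29,"dz":0.12,"rx":0,"ry":-0.99,"rz":0.22,"hand":1}]' >/dev/null;python3 -m crank '[{"dx":-0.53,"dy":-0.29,"dz":0.12,"rx":0,"ry":-0.99,"rz":0.22,"hand":1},{"dx":-0.53,"dy":-0.29,"dz":0.12,"rx":0,"ry":-0.99,"rz":0.22,"hand":1},{"dx":-0.53,"dy":-0.29,"dz":0.12,"rx":0,"ry":-0.99,"rz":0.22,"hand":1},{"dx":-0.53,"dy":-0.29,"dz":0.12,"rx":0,"ry":-0.99,"rz":0.22,"hand":1},{"dx":-0.53,"dy":-0.29,"dz":0.12,"rx":0,"ry":-0.99,"rz":0.22,"hand":1},{"dx":-0.53,"dy":-0.29,"dz":0.12,"rx":0,"ry":-0.99,"rz":0.22,"hand":1},{"dx":-0.53,"dy":-0.29,"dz":0.12,"rx":0,"ry":-0.99,"rz":0.22,"hand":1},{"dx":-0.53,"dy":-0.29,"dz":0.12,"rx":0,"ry":-0.99,"rz":0.22,"hand":1},{"dx":-0.53,"dy":-0.29,"dz":0.12,"rx":0,"ry":-0.99,"rz":0.22,"hand":1},{"dx":0,"dy":0,"dz":0,"rx":0,"ry":0,"rz":0,"hand":1}]' >/dev/null;python3 - <<'E'
from h import *
st();go([.535,-.315,.06],frame(-45,-18))
a=snap("scene","pics/s5.png"); cv2.imwrite("pics/c5.png",cv2.resize(a[170:330,90:290],(600,480))[...,::-1])
E
```

```text
t 14.4 p [ 0.5291 -0.3257  0.1027] q [  0.  37.   8. 102.  47.  61. -41.] w 62.6 F [ 0.2  0.6 -1.8] grip 30.0
[[ 0.215  0.952 -0.216]
 [ 0.671 -0.305 -0.676]
 [-0.71   0.001 -0.705]]
N 3 row [0.65 0.04 0.68 0.01 0.01 0.01] from [ 0.529 -0.326  0.103] to [ 0.531 -0.328  0.047]
```

View pics/c5.png

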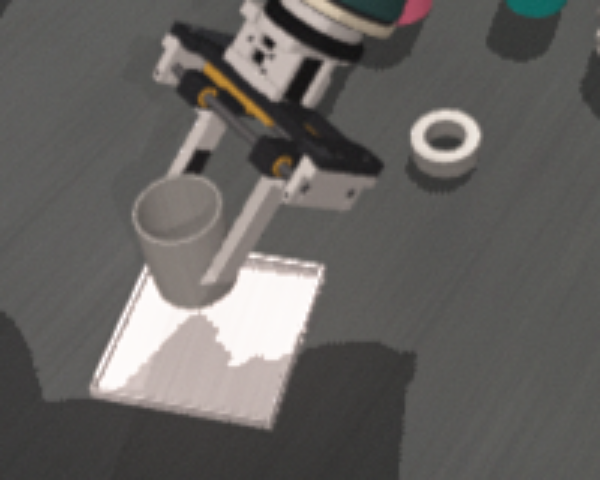

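The cup is mouth up over the tray, mouth centre at crop (178,210) and base ~(200,285). I'll check its lean against a projected vertical.

Run:
```python
from h import *
c=manip.calibration("scene");K,T=np.array(c["K"]),np.array(c["cam_to_world"])
s=manip.read_state(); g=s["eef_pos"]-.019*s["orientation"][:,2]; x=g-np.array([.002,.0067,0]); print("grasp",g)
for dz in(.036,-.044):
    q=np.linalg.inv(T)@np.r_[x+[0,0,dz],1]; u=K@q[:3]; p=u[:2]/u[2]; print(p,(p-[90,170])*3)
```

```text
grasp [ 0.53388887 -0.31310465  0.1163532 ]
[149.33311048 239.23770943] [177.99933143 207.71312828]
[155.73543784 261.88610978] [197.20631352 275.65832935]
```

Lean matches vertical. Lowering about 60 mm, then in small steps.

```bash
python3 -m crank '[{"dx":0.71,"dy":0,"dz":0.71,"rx":0,"ry":0,"rz":0,"hand":1},{"dx":0.71,"dy":0,"dz":0.71,"rx":0,"ry":0,"rz":0,"hand":1},{"dx":0.5,"dy":0,"dz":0.5,"rx":0,"ry":0,"rz":0,"hand":1},{"dx":0.2,"dy":0,"dz":0.2,"rx":0,"ry":0,"rz":0,"hand":1},{"dx":0,"dy":0,"dz":0,"rx":0,"ry":0,"rz":0,"hand":1},{"dx":0,"dy":0,"dz":0,"rx":0,"ry":0,"rz":0,"hand":1}]' | grep -E "eef|force"; python3 -m crank '[{"dx":0.07,"dy":0,"dz":0.07,"rx":0,"ry":0,"rz":0,"hand":1},{"dx":0.07,"dy":0,"dz":0.07,"rx":0,"ry":0,"rz":0,"hand":1},{"dx":0.07,"dy":0,"dz":0.07,"rx":0,"ry":0,"rz":0,"hand":1},{"dx":0,"dy":0,"dz":0,"rx":0,"ry":0,"rz":0,"hand":1}]'| grep -E "eef|force"
```

```text
eef_pos: [0.5301, -0.3279, 0.0445]
ft_force: [0.7, 0.1, -1.6]
finger_force: 30.0
eef_pos: [0.5299, -0.3275, 0.0381]
ft_force: [-1.2, 0.8, -1.6]
finger_force: 30.0
```

```bash
python3 -m crank '[{"dx":0.05,"dy":0,"dz":0.05,"rx":0,"ry":0,"rz":0,"hand":1},{"dx":0.05,"dy":0,"dz":0.05,"rx":0,"ry":0,"rz":0,"hand":1},{"dx":0,"dy":0,"dz":0,"rx":0,"ry":0,"rz":0,"hand":1}]' | grep -E "eef|force"; python3 -m crank '[{"dx":0.04,"dy":0,"dz":0.04,"rx":0,"ry":0,"rz":0,"hand":1},{"dx":0,"dy":0,"dz":0,"rx":0,"ry":0,"rz":0,"hand":1}]'| grep -E "eef|force"
```

```text
eef_pos: [0.5299, -0.3275, 0.0351]
ft_force: [0.3, 0.2, -1.7]
finger_force: 30.0
eef_pos: [0.5299, -0.3276, 0.0341]
ft_force: [0.7, -0.0, -0.7]
finger_force: 30.0
```

```bash
python3 -m crank '[{"dx":0.05,"dy":0,"dz":0.05,"rx":0,"ry":0,"rz":0,"hand":1},{"dx":0,"dy":0,"dz":0,"rx":0,"ry":0,"rz":0,"hand":1}]' | grep -E "eef|ft_force"; python3 -m crank '[{"dx":0.05,"dy":0,"dz":0.05,"rx":0,"ry":0,"rz":0,"hand":1},{"dx":0,"dy":0,"dz":0,"rx":0,"ry":0,"rz":0,"hand":1}]'| grep -E "eef|ft_force"
```

```text
eef_pos: [0.53, -0.3276, 0.0328]
ft_force: [0.7, -0.7, -1.7]
eef_pos: [0.5302, -0.3277, 0.0324]
ft_force: [-2.1, 6.8, 13.9]
```

Touching (14 N). Release and retreat.

```bash
python3 -m crank '[{"dx":0,"dy":0,"dz":0,"rx":0,"ry":0,"rz":0,"hand":-0.3},{"dx":0,"dy":0,"dz":0,"rx":0,"ry":0,"rz":0,"hand":-0.6},{"dx":0,"dy":0,"dz":0,"rx":0,"ry":0,"rz":0,"hand":-1},{"dx":0,"dy":0,"dz":0,"rx":0,"ry":0,"rz":0,"hand":-1},{"dx":0,"dy":0,"dz":0,"rx":0,"ry":0,"rz":0,"hand":-1},{"dx":0,"dy":0,"dz":0,"rx":0,"ry":0,"rz":0,"hand":-1}]' | grep -E "ft|width"; python3 -m crank '[{"dx":0,"dy":0,"dz":-0.5,"rx":0,"ry":0,"rz":0,"hand":-1},{"dx":0,"dy":0,"dz":-1,"rx":0,"ry":0,"rz":0,"hand":-1},{"dx":0,"dy":0,"dz":-1,"rx":0,"ry":0,"rz":0,"hand":-1},{"dx":0,"dy":0,"dz":-1,"rx":0,"ry":0,"rz":0,"hand":-1},{"dx":0,"dy":0,"dz":-1,"rx":0,"ry":0,"rz":0,"hand":-1},{"dx":0,"dy":0,"dz":-1,"rx":0,"ry":0,"rz":0,"hand":-1},{"dx":0,"dy":0,"dz":-1,"rx":0,"ry":0,"rz":0,"hand":-1},{"dx":0,"dy":0,"dz":-1,"rx":0,"ry":0,"rz":0,"hand":-1}]' >/dev/null
python3 - <<'E'
from h import *
st();go([.4535,-.019,.25],frame(0,0))
a=snap("scene","pics/s6.png"); b=snap("wrist","pics/w6.png"); t=snap("top","pics/t6.png")
for n,i in zip("swt",(a,b,t)): np.save(n+"6.npy",i)
cv2.imwrite("pics/c6.png",np.vstack([np.hstack([cv2.resize(a[180:320,90:270],(360,280)),cv2.resize(t[160:280,300:430],(303,280))]),cv2.resize(b,(663,300))])[...,::-1])
E
```

```text
ft_force: [1.1, 0.4, -0.0]
gripper_width: 0.973
t 17.2 p [ 0.5624 -0.2253  0.1387] q [ -6.  36.   5.  98.  42.  70. -43.] w 94.0 F [-0.9 -0.4  0.5] grip 0.0
[[ 0.22   0.952 -0.215]
 [ 0.673 -0.307 -0.673]
 [-0.706  0.003 -0.708]]
N 9 row [ 0.74 -0.82 -0.91 -0.15  0.99 -0.38] from [ 0.562 -0.225  0.139] to [ 0.454 -0.019  0.231]
```

View pics/c6.png

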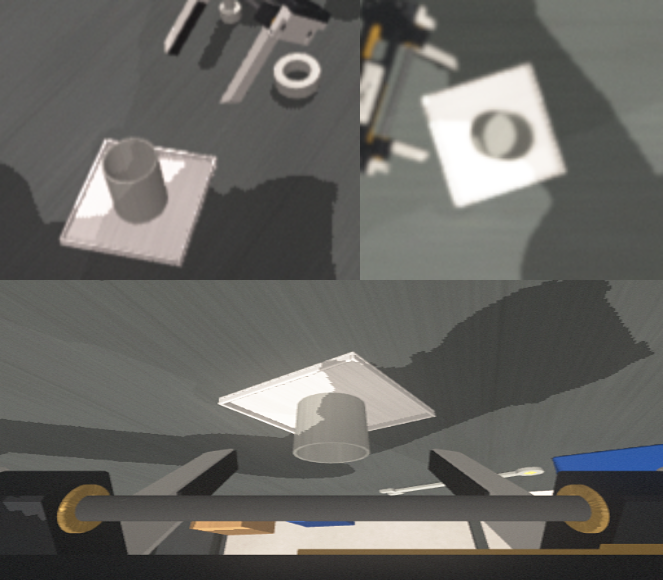

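The cup stands mouth up near the tray's centre (the wrist view is upside down here). The rim centre is at scene ~(155,260), top ~(361,218). Measuring the rim, then on to the spool.

```bash
python3 -m crank '[{"dx":0.74,"dy":-0.82,"dz":-0.91,"rx":-0.15,"ry":0.99,"rz":-0.38,"hand":-1},{"dx":0.74,"dy":-0.82,"dz":-0.91,"rx":-0.15,"ry":0.99,"rz":-0.38,"hand":-1},{"dx":0.74,"dy":-0.82,"dz":-0.91,"rx":-0.15,"ry":0.99,"rz":-0.38,"hand":-1},{"dx":0.74,"dy":-0.82,"dz":-0.91,"rx":-0.15,"ry":0.99,"rz":-0.38,"hand":-1},{"dx":0.74,"dy":-0.82,"dz":-0.91,"rx":-0.15,"ry":0.99,"rz":-0.38,"hand":-1},{"dx":0.74,"dy":-0.82,"dz":-0.91,"rx":-0.15,"ry":0.99,"rz":-0.38,"hand":-1},{"dx":0.74,"dy":-0.82,"dz":-0.91,"rx":-0.15,"ry":0.99,"rz":-0.38,"hand":-1},{"dx":0.74,"dy":-0.82,"dz":-0.91,"rx":-0.15,"ry":0.99,"rz":-0.38,"hand":-1},{"dx":0.74,"dy":-0.82,"dz":-0.91,"rx":-0.15,"ry":0.99,"rz":-0.38,"hand":-1},{"dx":0,"dy":0,"dz":0,"rx":0,"ry":0,"rz":0,"hand":-1}]' >/dev/null
python3 - <<'E'
from h import *
S,T=manip.calibration("scene"),manip.calibration("top")
print("rim",tri(S,(155,260),T,(361.4,217.9)),onz(T,361.4,217.9,.083),onz(S,155,260,.083))
st();go([.4535,-.019,.105],frame(0,0),back=.06);go([.4535,-.019,.105],frame(0,0))
c=manip.calibration("wrist");a=snap("wrist","pics/w7.png")
K,M=np.array(c["K"]),np.array(c["cam_to_world"])
for p in([.4535,-.019,.12],[.4535,-.019,0]):
    q=np.linalg.inv(M)@np.r_[p,1]; u=K@q[:3]; print(u[:2]/u[2])
E
```

```text
rim [ 0.5318085  -0.31798251  0.07709548] [ 0.53350126 -0.31521561  0.083     ] [ 0.53365241 -0.32179452  0.083     ]
t 18.18 p [ 0.4519 -0.0204  0.2327] q [  8.   5. -10. 114.   1.  62.  -2.] w 93.8 F [0.8 0.  0.5] grip 0.0
[[ 0.     1.     0.002]
 [ 1.    -0.     0.004]
 [ 0.004  0.002 -1.   ]]
N 5 row [ 0.01  0.02  0.87  0.   -0.01 -0.  ] from [ 0.452 -0.02   0.233] to [ 0.454 -0.019  0.146]
N 8 row [ 0.01  0.01  0.92  0.   -0.01 -0.  ] from [ 0.452 -0.02   0.233] to [ 0.454 -0.019  0.086]
[259.22691733 190.71344078]
[258.35076483 172.25682408]
```

View pics/w7.png

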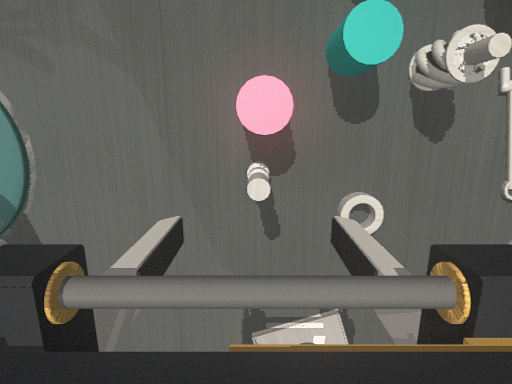

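The spool's top is at (259,189), matching the prediction of (259,191). Descend and grip.

```bash
python3 -m crank '[{"dx":0.01,"dy":0.01,"dz":0.92,"rx":0,"ry":0,"rz":0,"hand":-1},{"dx":0.01,"dy":0.01,"dz":0.92,"rx":0,"ry":0,"rz":0,"hand":-1},{"dx":0.01,"dy":0.01,"dz":0.92,"rx":0,"ry":0,"rz":0,"hand":-1},{"dx":0.01,"dy":0.01,"dz":0.92,"rx":0,"ry":0,"rz":0,"hand":-1},{"dx":0.01,"dy":0.01,"dz":0.92,"rx":0,"ry":0,"rz":0,"hand":-1},{"dx":0.01,"dy":0.01,"dz":0.92,"rx":0,"ry":0,"rz":0,"hand":-1},{"dx":0.01,"dy":0.01,"dz":0.92,"rx":0,"ry":0,"rz":0,"hand":-1},{"dx":0.01,"dy":0.01,"dz":0.92,"rx":0,"ry":0,"rz":0,"hand":-1},{"dx":0,"dy":0,"dz":0,"rx":0,"ry":0,"rz":0,"hand":-1},{"dx":0,"dy":0,"dz":0,"rx":0,"ry":0,"rz":0,"hand":-1}]'; python3 -m crank '[{"dx":0,"dy":0,"dz":0,"rx":0,"ry":0,"rz":0,"hand":1},{"dx":0,"dy":0,"dz":0,"rx":0,"ry":0,"rz":0,"hand":1},{"dx":0,"dy":0,"dz":0,"rx":0,"ry":0,"rz":0,"hand":1},{"dx":0,"dy":0,"dz":0,"rx":0,"ry":0,"rz":0,"hand":1},{"dx":0,"dy":0,"dz":0,"rx":0,"ry":0,"rz":0,"hand":1},{"dx":0,"dy":0,"dz":0,"rx":0,"ry":0,"rz":0,"hand":1},{"dx":0,"dy":0,"dz":0,"rx":0,"ry":0,"rz":0,"hand":1},{"dx":0,"dy":0,"dz":0,"rx":0,"ry":0,"rz":0,"hand":1},{"dx":0,"dy":0,"dz":0,"rx":0,"ry":0,"rz":0,"hand":1},{"dx":0,"dy":0,"dz":0,"rx":0,"ry":0,"rz":0,"hand":1},{"dx":0,"dy":0,"dz":0,"rx":0,"ry":0,"rz":0,"hand":1},{"dx":0,"dy":0,"dz":0,"rx":0,"ry":0,"rz":0,"hand":1}]'
```

```text
t: 19.07
eef_pos: [0.4536, -0.0189, 0.0819]
orientation: [[-0.0, 1.0, -0.005], [1.0, 0.0, -0.001], [-0.001, -0.005, -1.0]]
ft_force: [-0.1, -0.1, 0.4]
gripper_width: 1.001
finger_force: 0.0
t: 20.07
eef_pos: [0.4544, -0.0187, 0.083]
orientation: [[-0.0, 1.0, -0.002], [1.0, 0.0, -0.001], [-0.001, -0.002, -1.0]]
ft_force: [-0.8, -0.3, -0.5]
gripper_width: 0.251
finger_force: 30.0
```

```bash
python3 -m crank '[{"dx":0,"dy":0,"dz":-0.6,"rx":0,"ry":0,"rz":0,"hand":1},{"dx":0,"dy":0,"dz":-0.95,"rx":0,"ry":0,"rz":0,"hand":1},{"dx":0,"dy":0,"dz":-0.95,"rx":0,"ry":0,"rz":0,"hand":1},{"dx":0,"dy":0,"dz":-0.95,"rx":0,"ry":0,"rz":0,"hand":1},{"dx":0,"dy":0,"dz":-0.95,"rx":0,"ry":0,"rz":0,"hand":1},{"dx":0,"dy":0,"dz":-0.95,"rx":0,"ry":0,"rz":0,"hand":1},{"dx":0,"dy":0,"dz":-0.95,"rx":0,"ry":0,"rz":0,"hand":1}]' | grep eef; python3 -c "
from h import *
st();go([.532,-.32,.237],frame(0,-25))"
```

```text
eef_pos: [0.4544, -0.0186, 0.2099]
t 20.65 p [ 0.4544 -0.0186  0.2099] q [  8.   6. -10. 115.   1.  59.  -3.] w 23.9 F [-0.3 -0.4 -1.2] grip 30.0
[[-0.     1.    -0.002]
 [ 1.     0.    -0.001]
 [-0.001 -0.002 -1.   ]]
N 15 row [-0.94  0.46 -0.03 -0.    0.    0.33] from [ 0.454 -0.019  0.21 ] to [ 0.532 -0.32   0.218]
```

```bash
python3 -m crank '[{"dx":-0.94,"dy":0.46,"dz":-0.03,"rx":0,"ry":0,"rz":0.33,"hand":1},{"dx":-0.94,"dy":0.46,"dz":-0.03,"rx":0,"ry":0,"rz":0.33,"hand":1},{"dx":-0.94,"dy":0.46,"dz":-0.03,"rx":0,"ry":0,"rz":0.33,"hand":1},{"dx":-0.94,"dy":0.46,"dz":-0.03,"rx":0,"ry":0,"rz":0.33,"hand":1},{"dx":-0.94,"dy":0.46,"dz":-0.03,"rx":0,"ry":0,"rz":0.33,"hand":1},{"dx":-0.94,"dy":0.46,"dz":-0.03,"rx":0,"ry":0,"rz":0.33,"hand":1},{"dx":-0.94,"dy":0.46,"dz":-0.03,"rx":0,"ry":0,"rz":0.33,"hand":1},{"dx":-0.94,"dy":0.46,"dz":-0.03,"rx":0,"ry":0,"rz":0.33,"hand":1}]' >/dev/null; python3 -m crank '[{"dx":-0.94,"dy":0.46,"dz":-0.03,"rx":0,"ry":0,"rz":0.33,"hand":1},{"dx":-0.94,"dy":0.46,"dz":-0.03,"rx":0,"ry":0,"rz":0.33,"hand":1},{"dx":-0.94,"dy":0.46,"dz":-0.03,"rx":0,"ry":0,"rz":0.33,"hand":1},{"dx":-0.94,"dy":0.46,"dz":-0.03,"rx":0,"ry":0,"rz":0.33,"hand":1},{"dx":-0.94,"dy":0.46,"dz":-0.03,"rx":0,"ry":0,"rz":0.33,"hand":1},{"dx":-0.94,"dy":0.46,"dz":-0.03,"rx":0,"ry":0,"rz":0.33,"hand":1},{"dx":-0.94,"dy":0.46,"dz":-0.03,"rx":0,"ry":0,"rz":0.33,"hand":1},{"dx":0,"dy":0,"dz":0,"rx":0,"ry":0,"rz":0,"hand":1},{"dx":0,"dy":0,"dz":0,"rx":0,"ry":0,"rz":0,"hand":1}]' >/dev/null
python3 - <<'E'
from h import *
st();go([.532,-.32,.142],frame(0,-25))
a=snap("scene","pics/s8.png");b=snap("wrist","pics/w8.png")
c=manip.calibration("wrist");K,M=np.array(c["K"]),np.array(c["cam_to_world"])
for p in([.532,-.32,.083],[.532,-.32,.003]):
    q=np.linalg.inv(M)@np.r_[p,1]; u=K@q[:3]; print(u[:2]/u[2])
cv2.imwrite("pics/c8.png",np.hstack([cv2.resize(a[140:320,80:240],(400,450)),np.vstack([cv2.resize(b,(400,300)),np.zeros((150,400,3),np.uint8)])])[...,::-1])
E
```

```text
t 22.07 p [ 0.5321 -0.3224  0.2169] q [26. 23.  4. 92. -1. 65.  5.] w 23.5 F [-0.1 -0.4 -1.7] grip 30.0
[[ 0.422  0.907 -0.004]
 [ 0.907 -0.422 -0.001]
 [-0.002 -0.003 -1.   ]]
N 5 row [ 0.02 -0.01  0.94 -0.01  0.    0.  ] from [ 0.532 -0.322  0.217] to [ 0.532 -0.32   0.123]
[257.72096734 186.53410951]
[257.71524254 174.15404701]
```

View pics/c8.png

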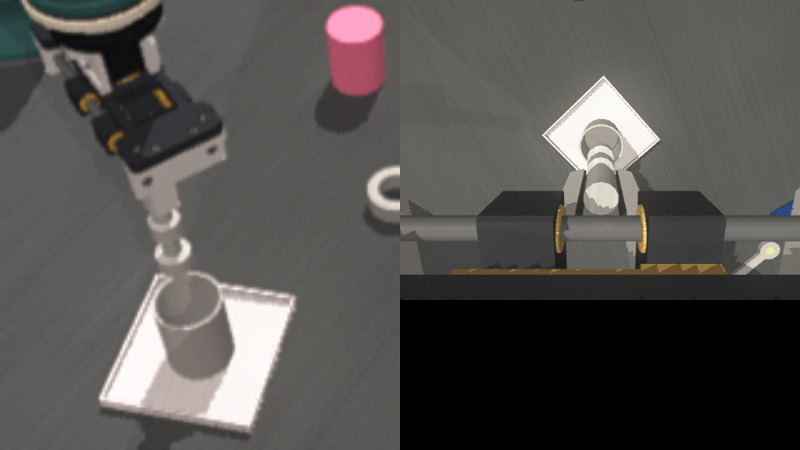

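The spool hangs upright above the cup, foot at scene crop (172,258). The cup rim spans 154–227 by 272–328, so its centre is ~(156,260) full px. I'll check the alignment numerically.

Run:
```python
from h import *
np.set_printoptions(precision=4,suppress=True)
S,T=manip.calibration("scene"),manip.calibration("top")
def pr(c,p):
    K,M=np.array(c["K"]),np.array(c["cam_to_world"]);q=np.linalg.inv(M)@np.r_[p,1];u=K@q[:3];return u[:2]/u[2]
print("rim pred",pr(S,[.532,-.32,.083]),"meas 156.2,260 ->",onz(S,156.2,260,.083), "foot bottom pred",pr(S,[.532,-.3224,.134]))
s=cv2.cvtColor(cv2.imread("pics/s8.png"),6);w=cv2.cvtColor(cv2.imread("pics/w8.png"),6);t=cv2.cvtColor(np.load("t6.npy"),7)
print("scene row 262",s[262,134:180]);print("scene foot rows, col 149",s[225:256,149]); print("foot row 241",s[241,138:162])
print("top row 218",t[218,338:384]);print("top col 364",t[200:238,364])
```

```text
rim pred [154.9109 259.108 ] meas 156.2,260 -> [ 0.536  -0.3205  0.083 ] foot bottom pred [150.1356 245.559 ]
scene row 262 [ 95  99 177 252 175 218 242 232 143 108 103 104 109 116 117 118 121 121
 122 126 120 112 112 114 114 115 112 113 113 114 112 115 141 206 142 118
 227 249 249 248 248 248 248 249 250 249]
scene foot rows, col 149 [219 213 220 220 222 192 127 116 119 117 117 111 107 116 121 120 122 131
 162 166 155 125 123 123 123 128 139 130 118 118 116]
foot row 241 [ 93  92  91 112 225 227 204 137 125 119 122 122 119 137 218 232 235 214
 125  91  90  92  90  89]
top row 218 [255 255 255 255 255 255 255 254 249 214 160 141 130 123 140 172 193 199
 201 201 200 203 204 204 202 203 202 194 169 131 110 107 106 107 113 135
 183 223 237 240 240 237 228 209 181 137]
top col 364 [240 240 239 240 240 240 234 218 184 147 143 156 176 190 194 200 201 201
 202 199 199 194 186 168 147 122 114 128 187 244 254 255 255 255 255 255
 255 255]
```

Cup centre ≈ (0.5335, -0.3195), so the spool is within 3 mm and the clearance is 13 mm. Lower.

```bash
python3 -m crank '[{"dx":0.12,"dy":0,"dz":0.8,"rx":0,"ry":0,"rz":0,"hand":1},{"dx":0,"dy":0,"dz":0.8,"rx":0,"ry":0,"rz":0,"hand":1},{"dx":0,"dy":0,"dz":0.8,"rx":0,"ry":0,"rz":0,"hand":1},{"dx":0,"dy":0,"dz":0.8,"rx":0,"ry":0,"rz":0,"hand":1},{"dx":0,"dy":0,"dz":0.8,"rx":0,"ry":0,"rz":0,"hand":1},{"dx":0,"dy":0,"dz":0.8,"rx":0,"ry":0,"rz":0,"hand":1},{"dx":0,"dy":0,"dz":0.6,"rx":0,"ry":0,"rz":0,"hand":1},{"dx":0,"dy":0,"dz":0.3,"rx":0,"ry":0,"rz":0,"hand":1},{"dx":0,"dy":0,"dz":0,"rx":0,"ry":0,"rz":0,"hand":1},{"dx":0,"dy":0,"dz":0,"rx":0,"ry":0,"rz":0,"hand":1}]' | grep -E "eef|ft"; python3 -m crank '[{"dx":0,"dy":0,"dz":0.1,"rx":0,"ry":0,"rz":0,"hand":1},{"dx":0,"dy":0,"dz":0.1,"rx":0,"ry":0,"rz":0,"hand":1},{"dx":0,"dy":0,"dz":0,"rx":0,"ry":0,"rz":0,"hand":1}]'| grep -E "eef|ft"
```

```text
eef_pos: [0.5339, -0.318, 0.1044]
ft_force: [0.3, -0.6, -1.7]
eef_pos: [0.5338, -0.3181, 0.1003]
ft_force: [0.5, -0.8, -1.4]
```

```bash
python3 -m crank '[{"dx":0,"dy":0,"dz":0.1,"rx":0,"ry":0,"rz":0,"hand":1},{"dx":0,"dy":0,"dz":0.1,"rx":0,"ry":0,"rz":0,"hand":1},{"dx":0,"dy":0,"dz":0.1,"rx":0,"ry":0,"rz":0,"hand":1},{"dx":0,"dy":0,"dz":0,"rx":0,"ry":0,"rz":0,"hand":1}]' | grep -E "eef|ft"; python3 -m crank '[{"dx":0,"dy":0,"dz":0.08,"rx":0,"ry":0,"rz":0,"hand":1},{"dx":0,"dy":0,"dz":0,"rx":0,"ry":0,"rz":0,"hand":1}]'| grep -E "eef|ft";python3 -m crank '[{"dx":0,"dy":0,"dz":0.06,"rx":0,"ry":0,"rz":0,"hand":1},{"dx":0,"dy":0,"dz":0,"rx":0,"ry":0,"rz":0,"hand":1}]'| grep -E "eef|ft"
```

```text
eef_pos: [0.5335, -0.3179, 0.0936]
ft_force: [-0.6, 0.4, -2.1]
eef_pos: [0.5336, -0.318, 0.0922]
ft_force: [0.3, 0.1, -1.8]
eef_pos: [0.5336, -0.318, 0.0911]
ft_force: [-0.5, -0.2, -1.9]
```

```bash
python3 -m crank '[{"dx":0,"dy":0,"dz":0.06,"rx":0,"ry":0,"rz":0,"hand":1},{"dx":0,"dy":0,"dz":0,"rx":0,"ry":0,"rz":0,"hand":1}]' | grep -E "eef|ft"; python3 -m crank '[{"dx":0,"dy":0,"dz":0.04,"rx":0,"ry":0,"rz":0,"hand":1},{"dx":0,"dy":0,"dz":0,"rx":0,"ry":0,"rz":0,"hand":1}]'| grep -E "eef|ft"
```

```text
eef_pos: [0.5338, -0.3181, 0.0901]
ft_force: [-0.3, 0.1, -1.8]
eef_pos: [0.5339, -0.3182, 0.09]
ft_force: [-2.1, 0.9, 7.8]
```

Foot is on the cup's floor (z as expected). Release and withdraw straight up.

```bash
python3 -m crank '[{"dx":0,"dy":0,"dz":0,"rx":0,"ry":0,"rz":0,"hand":0.4},{"dx":0,"dy":0,"dz":0,"rx":0,"ry":0,"rz":0,"hand":0.2},{"dx":0,"dy":0,"dz":0,"rx":0,"ry":0,"rz":0,"hand":0},{"dx":0,"dy":0,"dz":0,"rx":0,"ry":0,"rz":0,"hand":0},{"dx":0,"dy":0,"dz":0,"rx":0,"ry":0,"rz":0,"hand":0},{"dx":0,"dy":0,"dz":0,"rx":0,"ry":0,"rz":0,"hand":0}]' | grep -E "ft|width"; python3 -m crank '[{"dx":0,"dy":0,"dz":-0.4,"rx":0,"ry":0,"rz":0,"hand":0},{"dx":0,"dy":0,"dz":-0.9,"rx":0,"ry":0,"rz":0,"hand":0},{"dx":0,"dy":0,"dz":-1,"rx":0,"ry":0,"rz":0,"hand":0},{"dx":0,"dy":0,"dz":-1,"rx":0,"ry":0,"rz":0,"hand":0},{"dx":0,"dy":0,"dz":-1,"rx":0,"ry":0,"rz":0,"hand":0},{"dx":0,"dy":0,"dz":-1,"rx":0,"ry":0,"rz":0,"hand":0},{"dx":0,"dy":0,"dz":-1,"rx":0,"ry":0,"rz":0,"hand":0},{"dx":0,"dy":0,"dz":-1,"rx":0,"ry":0,"rz":0,"hand":0},{"dx":0,"dy":0,"dz":0,"rx":0,"ry":0,"rz":0,"hand":0}]' | grep -E "eef|ft"
python3 - <<'E'
from h import *
S,T=manip.calibration("scene"),manip.calibration("top")
def pr(c,p):
    K,M=np.array(c["K"]),np.array(c["cam_to_world"]);q=np.linalg.inv(M)@np.r_[p,1];u=K@q[:3];return (u[:2]/u[2])
a=cv2.cvtColor(snap("scene","pics/s9.png"),7)
s0=cv2.cvtColor(np.load("s0.npy"),7)
print("spool top/rim pred",pr(S,[.5336,-.3182,.127]),pr(S,[.533,-.32,.083]))
for r in(236,240,246,250,254): print(r,a[r,138:172])
x=s0[130:260,225:300];
for n,(u,v) in {"ring":(238,215),"rotor":(299,170),"wrench":(330,220)}.items():
    print(n,np.abs(a[v-14:v+14,u-14:u+14].astype(int)-s0[v-14:v+14,u-14:u+14]).mean())
E
```

```text
ft_force: [-0.3, -0.5, 0.3]
gripper_width: 0.5
eef_pos: [0.5353, -0.3187, 0.24]
ft_force: [0.3, -1.0, -0.4]
spool top/rim pred [152.56089954 246.48978134] [155.27451613 259.28967431]
236 [96 95 95 91 88 89 90 90 89 89 95 96 96 94 94 92 90 89 90 88 90 90 88 88
 88 89 92 90 89 88 87 87 86 87]
240 [94 90 91 92 89 94 93 92 90 92 90 88 90 92 92 89 88 88 89 88 90 90 93 92
 92 88 90 89 88 90 90 88 89 90]
246 [100  99  96  93  93  90  88  87  92 140 223 231 227 226 225 224 227 228
 230 231 198 114  91  90  90  93  92  92  92  92  91  91  90  89]
250 [ 95  93  86 116 232 186 211 210 165 152 147 188 207 214 222 222 216 179
 135 115 108 115 165 179 180 173 142 109  94  88  91  92  91  92]
254 [ 87 102 190 203 145 178 207 175 130 116 109 109 121 122 129 129 125 127
 125 122 118 104 103 111 112 114 113 117 165 236 231 226 214 173]
ring 4.94515306122449
rotor 4.7104591836734695
wrench 4.900510204081633
```

The spool's top is at (152.8,246), where an upright spool should be (152.6,246.5). The rotor, ring and wrench look unchanged. Handing in.

```bash
python3 -c "
from workcell import manip
print(manip.sign_off())"
```

```text
the job is handed in; nothing more can be done
None
```

The cup stands mouth up on the tray floor with the spool upright inside it, the rotor, ring and wrench showed no movement in the last image check, and the job is handed in at about 28 s of the 72 s limit.

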